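# Turn down the drying well and hold its sprung lid open at 60 degrees

## Robot

A 6-joint arm with a two-finger parallel gripper is mounted at the origin on the work surface; the furniture and walls round the work are solid. World frame = base frame: x ahead of the robot, y to its left, z up, the work surface at z = 0. Lengths are in mm, angles in rad, forces in N, time in s.
With the tool pointing down it reaches from about 275 to 750 mm from the base axis. Payload 10.2 kg.
Tool frame: the origin (TCP) lies at the very end of the fingers, on their centre line; the grasp point (between the pads) lies 19 mm behind it; z points along the fingers, y is the line along which they close (so a half turn about z gives the same grasp; the last joint's range is limited). The gripper opens to 85 mm and grips with 20 to 120 N. Pads are 22 mm wide; open, the fingers measure 114 mm over their backs; the gripper's body (76 mm by 85 mm) begins 54 mm behind the grasp point. The pads swing forward as they close: fully open they stand 13 mm farther back than shut.
Start: joints at [1.112, 0.313, 1.498, -0, 1.331, -0.223], TCP at [122.664, 510.475, 231.294] pointing down, gripper open.
Joint ranges: [-2.94, 2.94], [-0.97, 2.17], [0.19, 2.56], [-1.23, 4.37], [0.02, 3.11], [-2.88, 2.88]. Speed limits (rad/s): [2.39, 2.39, 3.01, 3.14, 3.14, 3.14].

## Interface

Orientations are given as a unit quaternion [w, x, y, z].
In Python, from rig import * gives the robot as it stands. The module is installed in compiled form; this text tells all that it offers.
- The arm moves only by the shell command python3 -m crank 'ROWS' [FORCE]. ROWS is JSON, a list that holds one entry, the list of rows, each a list of 7 numbers: the shift along the tool's x, y, z in units of 25 mm (1.0 is 25 mm), then the turn, a rotation vector about the tool's x, y, z in units of 8 degrees (1.0 is 8 degrees), then the finger opening in mm, from 0 to 85.4. A call has exactly 8 rows; each row shifts and turns the commanded pose from where the row before left it, along the tool's axes as they then stand; what a row does not reach is not made up. A row lasts 1/10 s, in which the tool goes at most 50 mm and 8.59 degrees, less where a joint would pass 70% of its speed; a pose out of reach is approached as far as the arm can. A call is refused whole if a number of a shift passes 1 or a number of a turn 1, either way. A call with a gripper value outside its range is refused whole. The fingers move at their own pace and stop on an object; FORCE is the grip in N (left out, the last holds). Time passes only in rows, so rows that do not move let the fingers close, or fill a call up. It gives the time, the measured TCP pose, the force, the opening and the grip force at its end, in the units of the state.
- sense(): the state, without advancing time (a new reading comes with each control period).
- capture(name): name is "scene" or "top" or "wrist"; returns the picture (420x560x3 uint8, blue, green, red); there is no depth.
- camera_model(name): a dict with "fx", "fy", "cx", "cy" (pixels), "k1" (the pictures are not rectified: a ray, as slopes to the right and down, at radius r is drawn at 1 + k1 r^2 times it, then the intrinsics apply), "world_from_camera" (4x4, takes a point from camera to world coordinates); the wrist camera has in their place "T_tool_cam" (4x4, takes a point from camera to tool coordinates, whose origin is the TCP and whose axes are the flange's). Camera axes: x right, y up, looking along -z (the intrinsics and any distortion apply to the point x, -y, -z); pixel columns grow to the right and rows downward; lengths in mm; the calibration is good to about 2 mm. A picture is of the moment at which its call begins: read the wrist's pose just before it. camera_model takes no time and is no camera call.
- finish_job(): hands the job in; it is judged then, once.
The state is a dict: "time_s": time; "joints": joint angles; "dq": joint speeds; "tau": joint torques, N m; "eef_pos": TCP position; "ee_rot": TCP orientation; "force": force on the tool from outside, world axes, zero at the start; "wrist_torque": the same for the moment, N m; "grip_width": opening from 0.0 (shut) to 1.0 (fully open); "grip_force": force on a finger pad.
Only numpy, scipy, OpenCV 4.12 (cv2) and the standard library are available. Lean on these libraries where they do the work, as an engineer would, in place of code of your own. Each camera call takes 0.05 s, during which the arm holds its last target. There are 200 camera calls.

## Task

The small steel drying well by the back wall has finished: with its lid still shut, turn its thermostat dial down to the second mark after the off dot. Then lift the lid, never letting it fall, and hold it open at about 60 degrees, so that the damp heat gets out while the drops under the lid run back into the well; it springs shut by itself, so finish still holding it there in the gripper. Leave everything else on the counter where it stands.

Things in the scene. Friction and masses are not known exactly. Their poses are not given: they have to be found in the camera images.
- drying_well: fixed sheet-steel unit; the well under the lid is 140 deep (x) x 200 wide (y) mm, deck 100 above the counter; a control box 110 wide, equally deep and high, joins its right (-y) side. Origin: on the counter under the well's centre; x points away from the louvred front toward the hinge, y left, z up. May stand turned by 15 degrees. In the well: an insert pan with two small glasses, leave alone
- lid (a joint): lid's opening angle, rad: 0 shut, 1.047 is 60 degrees, stop at 1.40. Pressed steel lid, about 0.4 kg, 122 deep x 192 wide mm, top face 115 above the counter when shut. Hinged along the unit's y axis at the well's far edge; the front edge swings up and away from the robot. A spring and its weight pull it shut from every angle; 2 to 5 N at the bar lifts or holds it
- lid_bar (a point): middle of the lid's bar handle: round steel bar 10 mm thick, 96 free length along the unit's y, on two posts, its axis 38 above the lid's top face. Moves with the lid: shut, it lies 105 toward the front of the hinge axis and 47 above it (153 above the counter); with the lid at 60 degrees, 12 toward the front and 114 above the hinge axis. The round bar can turn between the fingers
- lid_hinge (a point): fixed point in the middle of the lid's hinge axis, 60 mm behind the well's centre, 106 above the counter; x, y, z as the unit
- dial (a joint): thermostat dial's angle, rad, 0 to 4.19: 0 points at the off dot (white); grows clockwise seen from above. White marks 1 to 8 follow the dot clockwise every 30 degrees (0.524 rad), each a little longer than the last; mark 2 is at 1.047. Starts near mark 4, so turning down is anticlockwise. Friction 0.05 N m, stays where it is left
- dial_grip (a point): on the dial's vertical axis, in its grip bar, 128.5 mm above the counter; x along the bar to the pointer (end with the white line), z up. Black dial: skirt 48 across and 6 high, on it a grip bar 42 long, 13 wide, its top 138.5 above the counter. It sits on the top plate of the control box, 101.5 above the counter
- dial_mark2 (a point): the second mark after the off dot: its middle, on the plate, 34 mm from the dial's axis, 60 degrees anticlockwise (seen from above) from the unit's x axis; the off dot is at 120 degrees, mark 4 at 0
- tab_tub: white tablet tub with a shut blue lid, 85 x 124 x 115 mm, between the drying well and the tall pre-rinse tap on its left, which stands in the way of the arm's swing from its start; bystander, origin at the middle of its underside
- cutlery_cup: slotted pale cutlery cup with cutlery in it, 69 x 69 x 208 mm high, in the back corner right of the drying well; bystander, origin at the middle of its underside
- mug_1: mug standing upside down, 64 x 91 x 50 mm, right of the control box; bystander, origin at the middle of its underside
- glass_9: small glass standing upright, 48 across, 61 mm high, right of the control box; bystander, origin at the middle of its underside
- spoon_1: spoon, 195 x 42 x 15 mm, lying close in front of the well; bystander, origin at the middle of its underside
- fork_1: fork, 200 x 27 x 14 mm, lying beside the spoon; bystander, origin at the middle of its underside

How it is judged (in metres and radians):
On the way, in this order (a step that is already met when the one before it is completed fails the run):
1. the dial points at the second mark (within 7 degrees) while the lid is still shut (value of joint dial between 0.917 and 1.177 rad and value of joint lid below 0.1 rad), for 0.4 s.
2. the lid is held by the fingers at 60 degrees (within 8) (value of joint lid between 0.907 and 1.187 rad and contact force between the fingers and lid above 1 N), for 0.4 s.
At the end, for the whole second after the job is handed in: the dial stands at the second mark within 7 degrees; the lid is held still by the fingers (over 1 N between fingers and lid) at 60 degrees within 8 degrees (all of step 2 and value of joint dial between 0.917 and 1.177 rad and velocity of joint lid between -0.15 and 0.15 rad/s); the arm keeps its last pose, push and grip.
It fails at once if the lid is let fall (closes faster than 2.5 rad/s) (velocity of joint lid below -2.5 rad/s).
It fails at once if a bystander is moved by more than 30 mm (distance of any of tab_tub, cutlery_cup, mug_1, glass_9, spoon_1, fork_1 from where it was at the start of the episode above 0.03 m).
It also fails if it takes over 53 s, if anything falls off the work surface, if the arm or the gripper's body presses on something with over 40 N, if the wrist force passes 120 N, or if a joint passes its speed limit or range.

## Working session

There is one attempt and no reset: what is moved stays moved. The work goes in short steps, Python scripts to look and compute and a shell command to move; the robot and the scene stay as the last step left them, time stands still between calls to the robot, and variables do not carry over. Pictures are saved under pics/ and viewed, at most 10 in all, crops included, and the job is handed in when it is done.

```bash
mkdir -p pics; python3 - <<'E'
from rig import *
import cv2,numpy as np
s=sense();print({k:np.round(v,3) for k,v in s.items()})
for n in("scene","top"):
    cv2.imwrite(f"pics/{n}0.png",capture(n))
for n in("scene","top","wrist"):
    m=camera_model(n);print(n,{k:np.round(v,4).tolist() for k,v in m.items()})
E
```

```text
{'time_s': np.float64(0.0), 'joints': array([ 1.112,  0.313,  1.498,  0.   ,  1.331, -0.223]), 'dq': array([-0.002,  0.   ,  0.001,  0.   , -0.   ,  0.001]), 'tau': array([-0.0000e+00, -4.1227e+01, -2.5974e+01, -0.0000e+00,  4.0000e-03,
       -0.0000e+00]), 'eef_pos': array([122.545, 510.247, 230.723]), 'ee_rot': array([-0.   ,  0.118,  0.993, -0.001]), 'force': array([ 0.282, -0.487,  0.879]), 'wrist_torque': array([-0.058,  0.02 , -0.001]), 'grip_force': np.float64(0.0), 'grip_width': np.float64(0.999)}
scene {'fx': 401.8865, 'fy': 401.8865, 'cx': 280.9935, 'cy': 202.5765, 'k1': -0.1008, 'world_from_camera': [[-0.957, -0.2443, 0.1564, 617.1735], [0.2899, -0.8267, 0.4822, 386.4654], [0.0115, 0.5068, 0.862, 892.9884], [0.0, 0.0, 0.0, 1.0]]}
top {'fx': 410.5442, 'fy': 410.5442, 'cx': 277.4818, 'cy': 200.5373, 'k1': 0.0006, 'world_from_camera': [[0.0243, 0.9903, -0.1371, 365.9942], [-0.9993, 0.02, -0.033, -74.9877], [-0.0299, 0.1378, 0.99, 1012.2909], [0.0, 0.0, 0.0, 1.0]]}
wrist {'fx': 323.0125, 'fy': 323.0125, 'cx': 279.0416, 'cy': 212.5897, 'k1': -0.0134, 'T_tool_cam': [[-0.0003, 0.9593, 0.2825, 72.4127], [1.0, 0.0004, -0.0002, 1.4394], [-0.0003, 0.2825, -0.9593, -143.2861], [0.0, 0.0, 0.0, 1.0]]}
```

View pics/scene0.png

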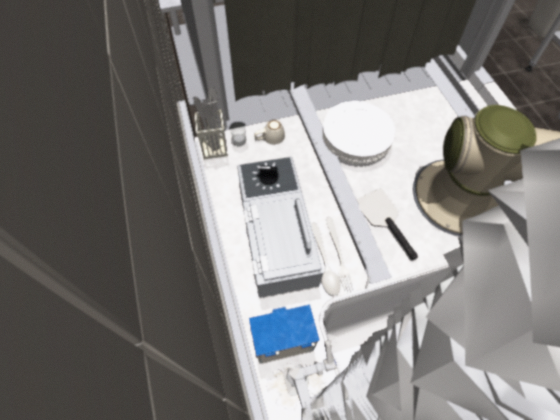

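View pics/top0.png

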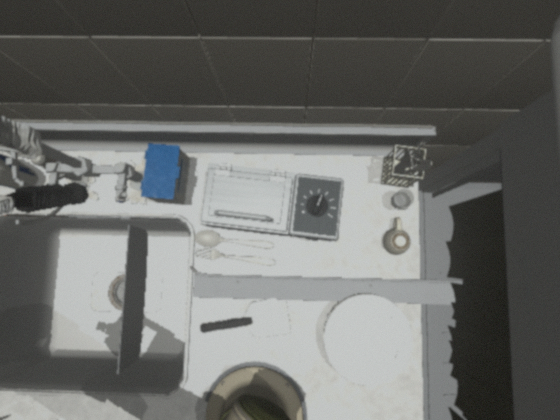

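The scene view shows the lid with its bar at about (303,225) and the dial at (268,175). In the top view, the bar runs (215,212)–(272,218) and the dial is at (317,204). I'll enlarge both.

```bash
python3 - <<'E'
import cv2,numpy as np
t=cv2.imread("pics/top0.png")[155:245,195:350]; s=cv2.imread("pics/scene0.png")[150:300,235:330]
t=cv2.resize(t,None,fx=5,fy=5,interpolation=cv2.INTER_CUBIC)
cv2.imwrite("pics/tc.png",t)
cv2.imwrite("pics/sc.png",cv2.resize(s,None,fx=4,fy=4,interpolation=cv2.INTER_CUBIC))
E
cat > h.py <<'E'
from rig import *
import cv2,numpy as np
def ray(n,px,T=None):
    m=camera_model(n); W=np.array(m["world_from_camera"]) if T is None else T@np.array(m["T_tool_cam"])
    d=np.array([(px[0]-m["cx"])/m["fx"],(px[1]-m["cy"])/m["fy"]]); u=d.copy()
    for _ in range(20): u=d/(1+m["k1"]*(u@u))
    return W[:3,3],W[:3,:3]@np.array([u[0],-u[1],-1])
def onz(n,px,z,T=None):
    o,d=ray(n,px,T); return o+d*(z-o[2])/d[2]
def proj(n,P,T=None):
    m=camera_model(n); W=np.array(m["world_from_camera"]) if T is None else T@np.array(m["T_tool_cam"])
    p=np.linalg.inv(W)@np.append(P,1); u=np.array([p[0]/-p[2],-p[1]/-p[2]]); u=u*(1+m["k1"]*(u@u))
    return np.array([m["cx"]+m["fx"]*u[0],m["cy"]+m["fy"]*u[1]])
def toolT(s):
    from scipy.spatial.transform import Rotation as R
    q=s["ee_rot"]; T=np.eye(4); T[:3,:3]=R.from_quat([q[1],q[2],q[3],q[0]]).as_matrix(); T[:3,3]=s["eef_pos"]; return T
E
```

```text
(no output)
```

View pics/tc.png

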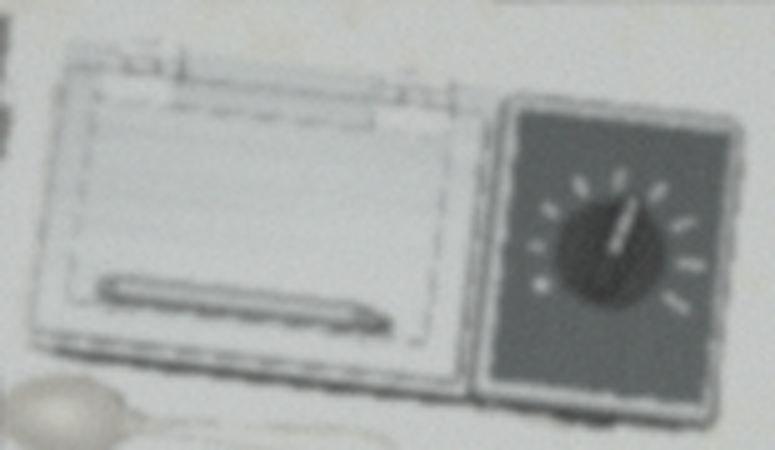

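View pics/sc.png

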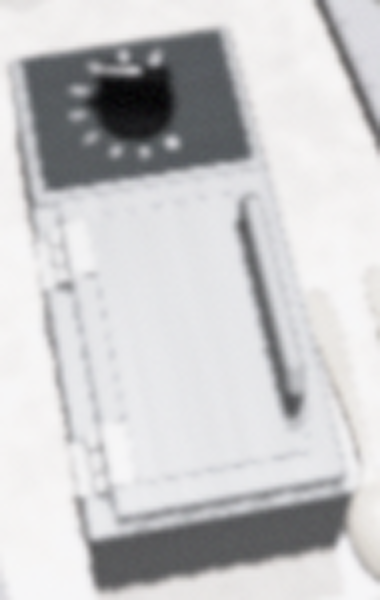

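In the top crop, the off dot is at (541,285), mark 2 at (550,209), mark 4 at (619,180) and mark 8 at (677,302). The pointer's white line runs from (615,248) to (632,204), between marks 4 and 5. The bar's axis runs from (103,287) to (385,320).

```bash
cat > m.py <<'E'
from h import *
f=lambda x,y:(195+(x+.5)/5-.5,155+(y+.5)/5-.5)
g=lambda x,y:(235+(x+.5)/4-.5,150+(y+.5)/4-.5)
mk=[(541,285),(537,246),(550,209),(581,187),(619,180),(657,191),(684,224),(692,264),(677,302)]
P=np.array([onz("top",f(*p),101.5)[:2] for p in mk])
a=np.radians(120-30*np.arange(9)); M=34*np.c_[np.cos(a),np.sin(a)]
# rigid fit
A=np.array([np.r_[[x,-y,1,0]] for x,y in M]+[np.r_[[y,x,0,1]] for x,y in M]); b=np.r_[P[:,0],P[:,1]]
c,s,tx,ty=np.linalg.lstsq(A,b,rcond=None)[0]
print("dial centre",tx,ty,"yaw",np.degrees(np.arctan2(s,c)),"scale",np.hypot(c,s), "res",np.abs(A@[c,s,tx,ty]-b).max())
p0,p1=onz("top",f(615,248),138.5),onz("top",f(632,204),138.5);d=p1-p0;print("pointer deg",np.degrees(np.arctan2(d[1],d[0])),p0,p1)
q0,q1=onz("top",f(103,287),155),onz("top",f(385,318),155);d=q0-q1;print("bar top",q0,q1,(q0+q1)/2,np.linalg.norm(d),np.degrees(np.arctan2(-d[0],d[1])))
r0,r1=onz("scene",g(250,203),155),onz("scene",g(294,400),155);print("bar scene",r0,r1,(r0+r1)/2,np.linalg.norm(r0-r1))
print("dial scene marks off,4", onz("scene",g(172,143),101.5),onz("scene",g(79,115),101.5))
d=[onz("top",f(*p),101.5) for p in((500,97),(738,120),(705,425),(478,392))];print("box corners",np.round(d,1).tolist())
d=[onz("top",f(*p),100) for p in((70,60),(500,97),(478,392),(38,345))];print("well corners",np.round(d,1).tolist())
print("tub",onz("top",(180,150),115),onz("top",(175,201),115))
E
python3 m.py
```

```text
dial centre 482.42991621761377 -133.53020084000633 yaw -4.998249959742984 scale 1.0191946876334148 res 0.9452916869898331
pointer deg -20.220146459065244 [ 480.78222515 -131.99551841  138.5       ] [ 499.98000377 -139.06659078  138.5       ]
bar top [457.60298407  84.45236868 155.        ] [447.03372656 -35.01336714 155.        ] [452.31835531  24.71950077 155.        ] 119.93236110145675 -5.055853505625537
bar scene [448.5566363  -21.84184365 155.        ] [462.8512714   93.35570852 155.        ] [455.70395385  35.75693243 155.        ] 116.08106055247607
dial scene marks off,4 [ 467.53165512 -103.32689276  101.5       ] [ 514.70705251 -137.83475717  101.5       ]
box corners [[553.4, -81.9, 101.5], [544.8, -188.9, 101.5], [407.8, -174.8, 101.5], [420.1, -74.6, 101.5]]
well corners [[567.3, 114.5, 100.0], [553.7, -81.9, 100.0], [420.2, -74.6, 100.0], [436.8, 122.7, 100.0]]
tub [601.17160267 178.31182517 115.        ] [484.57384264 182.83992985 115.        ]
```

```bash
python3 -m crank '[[[-0.37,-0.94,-0.35,0,0,0,45],[-0.37,-0.94,-0.35,0,0,0,45],[-0.37,-0.94,-0.35,0,0,0,45],[-0.37,-0.94,-0.35,0,0,0,45],[-0.37,-0.94,-0.35,0,0,0,45],[-0.37,-0.94,-0.35,0,0,0,45],[-0.37,-0.94,-0.35,0,0,0,45],[-0.37,-0.94,-0.35,0,0,0,45]]]' 40
cat > goto.py <<'E'
# goto.py x y z yaw_of_tool_y_deg : straight shift first, then turn about tool z (tool down), in row units
from h import *
import sys
from scipy.spatial.transform import Rotation as R
x,y,z,w=map(float,sys.argv[1:5]); s=sense(); T=toolT(s)
d=T[:3,:3].T@(np.array([x,y,z])-T[:3,3])/25
w=np.radians(w); Y=np.array([np.cos(w),np.sin(w),0]); Z=np.array([0,0,-1]); G=np.c_[np.cross(Y,Z),Y,Z]
r=R.from_matrix(T[:3,:3].T@G).as_rotvec(degrees=True)/8
print("now",np.round(T[:3,3],1),"yaw_y",np.degrees(np.arctan2(T[1,1],T[0,1])).round(2),"t",s["time_s"],"shift",d.round(2),"turn",r.round(2),"q",np.round(s["joints"],2),"F",np.round(s["force"],1),"w",s["grip_width"],s["grip_force"])
E
python3 goto.py 280 170 300 -110
```

```text
time_s: 0.9
eef_pos: [150.5, 309.3, 301.4]
ee_rot: [-0.0, 0.117, 0.993, -0.0]
force: [0.5, -0.1, 0.1]
grip_width: 0.528
grip_force: 0.0
now [150.5 309.3 301.4] yaw_y 76.51 t 0.9 shift [-6.34 -4.21  0.06] turn [  0.    -0.   -21.69] q [ 0.77 -0.16  1.83 -0.    1.47 -0.56] F [ 0.5 -0.1  0.1] w 0.5278928189459136 0.0
```

```bash
python3 -m crank '[[[-0.79,-0.53,0,0,0,0,45],[-0.79,-0.53,0,0,0,0,45],[-0.79,-0.53,0,0,0,0,45],[-0.79,-0.53,0,0,0,0,45],[-0.79,-0.53,0,0,0,0,45],[-0.79,-0.53,0,0,0,0,45],[-0.79,-0.53,0,0,0,0,45],[-0.79,-0.53,0,0,0,0,45]]]'
python3 -m crank '[[[0,0,0,0,0,1,45],[0,0,0,0,0,1,45],[0,0,0,0,0,1,45],[0,0,0,0,0,1,45],[0,0,0,0,0,1,45],[0,0,0,0,0,1,45],[0,0,0,0,0,1,45],[0,0,0,0,0,1,45]]]'
python3 -m crank '[[[0,0,0,0,0,1,45],[0,0,0,0,0,1,45],[0,0,0,0,0,1,45],[0,0,0,0,0,1,45],[0,0,0,0,0,1,45],[0,0,0,0,0,1,45],[0,0,0,0,0,1,45],[0,0,0,0,0,1,45]]]'
python3 goto.py 360 -110 290 -110
```

```text
time_s: 1.7
eef_pos: [280.0, 169.5, 301.1]
ee_rot: [-0.0, 0.118, 0.993, -0.0]
force: [1.7, 0.4, 0.2]
grip_width: 0.528
grip_force: 0.0
time_s: 2.5
eef_pos: [279.4, 170.4, 301.1]
ee_rot: [-0.0, 0.628, 0.778, -0.0]
force: [-0.1, 0.0, -0.1]
grip_width: 0.527
grip_force: 0.0
time_s: 3.3
eef_pos: [279.4, 170.4, 301.1]
ee_rot: [-0.0, 0.945, 0.327, -0.0]
force: [-0.5, -0.1, -0.4]
grip_width: 0.526
grip_force: 0.0
now [279.4 170.4 301.1] yaw_y -51.84 t 3.3 shift [-4.39 10.81  0.44] turn [0.   0.   7.27] q [ 0.18 -0.2   1.86 -0.    1.48  1.09] F [-0.5 -0.1 -0.4] w 0.5264805454936006 0.0
```

```bash
python3 -m crank '[[[-0.4,0.98,0,0,0,0,45],[-0.4,0.98,0,0,0,0,45],[-0.4,0.98,0,0,0,0,45],[-0.4,0.98,0,0,0,0,45],[-0.4,0.98,0,0,0,0,45],[-0.4,0.98,0,0,0,0,45],[-0.4,0.98,0,0,0,0,45],[-0.4,0.98,0,0,0,0,45]]]' >/dev/null
python3 -m crank '[[[-0.4,0.98,0,0,0,0,45],[-0.4,0.98,0,0,0,0,45],[-0.4,0.98,0,0,0,0,45],[0,0,0,0,0,1,45],[0,0,0,0,0,1,45],[0,0,0,0,0,1,45],[0,0,0,0,0,1,45],[0,0,0,0,0,1,45]]]'  >/dev/null
python3 -m crank '[[[0,0,0,0,0,1,45],[0,0,0,0,0,1,45],[0,0,0,0,0,0.27,45],[0,0,0,0,0,0,45],[0,0,0,0,0,0,45],[0,0,0,0,0,0,45],[0,0,0,0,0,0,45],[0,0,0,0,0,0,45]]]'
python3 goto.py 482.4 -133.5 200 -110
python3 - <<'E'
from h import *
s=sense();im=capture("wrist");T=toolT(s)
cv2.imwrite("pics/w1.png",im)
print(proj("wrist",[482.4,-133.5,138.5],T))
E
```

```text
time_s: 5.7
eef_pos: [361.2, -109.0, 301.3]
ee_rot: [-0.0, 0.985, -0.171, -0.0]
force: [-0.8, -0.1, -0.6]
grip_width: 0.523
grip_force: 0.0
now [ 361.2 -109.   301.3] yaw_y -109.65 t 5.7 shift [ 4.9  -0.71  4.05] turn [0.   0.   0.04] q [-0.61 -0.07  1.75 -0.    1.46  1.31] F [-0.8 -0.1 -0.6] w 0.5228976070230772 0.0
[260.31140454  56.06479965]
```

View pics/w1.png

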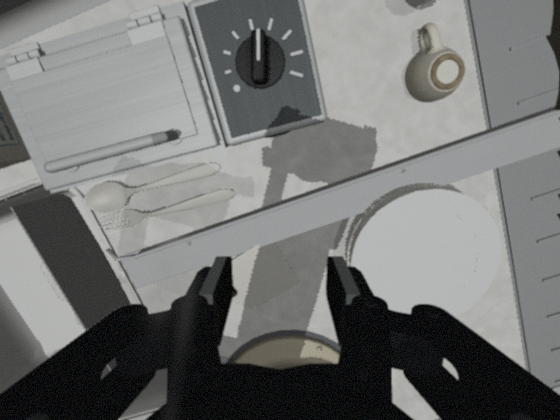

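The wrist view shows the dial at (258,57), where (260,56) was predicted. Its white line runs from (258,30) to (257,58), so the bar lies along the tool's x. I'll refine this from the white line and the wrist rays onto the marks.

```bash
python3 - <<'E'
from h import *
T=toolT(sense());im=cv2.imread("pics/w1.png",0)
roi=im[15:105,215:315]
n,l,st,c=cv2.connectedComponentsWithStats((roi>125).astype(np.uint8))
C={}
for i in range(1,n):
    if 4<st[i,4]<250:
        y,x=np.where(l==i); v=np.linalg.svd(np.c_[x,y]-c[i])[2][0]
        p=c[i]+[215,15]; P=onz("wrist",p,101.5,T)
        a=onz("wrist",p-8*v,138.5,T);b=onz("wrist",p+8*v,138.5,T);d=b-a
        print(p.round(1),st[i,4],P.round(1),"line dir",np.degrees(np.arctan2(d[1],d[0])).round(1),onz("wrist",p,138.5,T).round(1))
E
```

```text
[269.8  23.6] 43 [ 512.3 -152.1  101.5] line dir 145.3 [ 503.3 -149.9  138.5]
[250.7  23.9] 39 [ 518.2 -135.   101.5] line dir 174.2 [ 508.5 -134.6  138.5]
[257.8  42.9] 104 [ 500.6 -135.5  101.5] line dir 160.6 [ 492.8 -135.1  138.5]
[286.5  34.3] 45 [ 498.4 -164.   101.5] line dir 114.7 [ 490.9 -160.5  138.5]
[234.9  34.6] 32 [ 514.8 -117.5  101.5] line dir -160.2 [ 505.5 -119.   138.5]
[226.6  52.1] 29 [ 503.3 -104.2  101.5] line dir -126.3 [ 495.2 -107.2  138.5]
[296.1  52.5] 49 [ 480.2 -167.5  101.5] line dir 83.5 [ 474.6 -163.6  138.5]
[227.4  71.4] 21 [486.9 -98.4 101.5] line dir -95.2 [ 480.6 -102.   138.5]
[296.1  73.4] 47 [ 462.4 -161.4  101.5] line dir -124.5 [ 458.7 -158.2  138.5]
[217.   95.9] 90 [469.3 -79.9 101.5] line dir 166.9 [464.9 -85.5 138.5]
[236.2  87.9] 42 [ 469.8 -100.9  101.5] line dir -167.3 [ 465.3 -104.2  138.5]
```

```bash
python3 goto.py 483.5 -132.8 160 -109.4
python3 -m crank '[[[0.82,-0.12,0.7,0,0,0,45],[0.82,-0.12,0.7,0,0,0,45],[0.82,-0.12,0.7,0,0,0,45],[0.82,-0.12,0.7,0,0,0,45],[0.82,-0.12,0.7,0,0,0,45],[0.82,-0.12,0.7,0,0,0,45],[0,0,0.6,0,0,0,45],[0,0,0,0,0,0,45]]]' >/dev/null
python3 goto.py 483.5 -132.8 112 -109.4
```

```text
now [ 361.2 -109.   301.3] yaw_y -109.65 t 5.75 shift [ 4.93 -0.75  5.65] turn [-0.    0.   -0.03] q [-0.61 -0.07  1.75  0.    1.46  1.31] F [-0.1  0.5 -0.7] w 0.5257906933869362 0.0
now [ 482.4 -133.   179.3] yaw_y -109.65 t 6.55 shift [ 0.05 -0.02  2.69] turn [-0.    0.03 -0.03] q [-0.5   0.31  1.64 -0.    1.19  1.41] F [-0.2 -0.8  1. ] w 0.5235941045710836 0.0
```

```bash
python3 -m crank '[[[0.05,-0.02,0.6,0,0,0,45],[0,0,0.6,0,0,0,45],[0,0,0.6,0,0,0,45],[0,0,0.5,0,0,0,45],[0,0,0.35,0,0,0,45],[0,0,0,0,0,0,45],[0,0,0,0,0,0,8],[0,0,0,0,0,0,8]]]' 40
python3 -m crank '[[[0,0,0,0,0,0,8],[0,0,0,0,0,0,8],[0,0,0,0,0,0,8],[0,0,0,0,0,0,8],[0,0,0,0,0,0,8],[0,0,0,0,0,0,8],[0,0,0,0,0,0,8],[0,0,0,0,0,0,8]]]'
python3 goto.py 483.5 -132.8 112 -34.4
```

```text
time_s: 7.35
eef_pos: [484.8, -133.6, 115.7]
ee_rot: [0.0, 0.985, -0.171, 0.001]
force: [0.5, -0.5, -0.0]
grip_width: 0.191
grip_force: 0.0
time_s: 8.15
eef_pos: [484.8, -133.6, 115.8]
ee_rot: [0.0, 0.985, -0.171, 0.001]
force: [-0.2, 0.4, 6.3]
grip_width: 0.146
grip_force: 41.6
now [ 484.8 -133.6  115.8] yaw_y -109.66 t 8.15 shift [-0.06 -0.01  0.15] turn [ 0.01 -0.01 -9.41] q [-0.5   0.39  1.72 -0.    1.03  1.41] F [-0.2  0.4  6.3] w 0.14571418549294385 41.60617411136627
```

```bash
python3 -m crank '[[[0,0,0,0,0,-0.8,8],[0,0,0,0,0,-0.8,8],[0,0,0,0,0,-0.8,8],[0,0,0,0,0,-0.8,8],[0,0,0,0,0,-0.8,8],[0,0,0,0,0,-0.8,8],[0,0,0,0,0,-0.8,8],[0,0,0,0,0,-0.8,8]]]' 
python3 -m crank '[[[0,0,0,0,0,-0.8,8],[0,0,0,0,0,-0.8,8],[0,0,0,0,0,-0.8,8],[0,0,0,0,0,-0.6,8],[0,0,0,0,0,0,8],[0,0,0,0,0,0,8],[0,0,0,0,0,0,8],[0,0,0,0,0,0,8]]]'
python3 goto.py 483.5 -132.8 112 -34.7
```

```text
time_s: 8.95
eef_pos: [484.6, -132.7, 115.8]
ee_rot: [-0.0, 0.962, 0.274, 0.001]
force: [-0.8, 5.4, 8.3]
grip_width: 0.143
grip_force: 42.1
time_s: 9.75
eef_pos: [484.4, -132.4, 115.8]
ee_rot: [-0.001, 0.885, 0.466, 0.0]
force: [-2.8, 7.1, 9.5]
grip_width: 0.143
grip_force: 42.3
now [ 484.4 -132.4  115.8] yaw_y -34.46 t 9.75 shift [-0.03 -0.02  0.15] turn [-0.01 -0.01  0.03] q [-0.5   0.39  1.72  0.    1.04  0.1 ] F [-2.8  7.1  9.5] w 0.14263359346920898 42.25053906440735
```

```bash
python3 -m crank '[[[0,0,0,0,0,0,45],[0,0,0,0,0,0,45],[0,0,0,0,0,0,45],[0,0,-0.4,0,0,0,45],[0,0,-0.8,0,0,0,45],[0,0,-0.8,0,0,0,45],[0,0,-0.8,0,0,0,45],[0,0,-0.8,0,0,0,45]]]' 
python3 -m crank '[[[-0.8,0.5,-0.8,0,0,0,45],[-0.8,0.5,-0.8,0,0,0,45],[-0.8,0.5,-0.8,0,0,0,45],[-0.8,0.5,-0.8,0,0,0,45],[-0.8,0.5,0,0,0,0,45],[0,0,0,0,0,0,45],[0,0,0,0,0,0,45],[0,0,0,0,0,0,45]]]' 
python3 - <<'E'
from h import *
s=sense();im=capture("wrist");T=toolT(s);print(T[:3,3])
c=proj("wrist",[483.8,-132.6,120],T);print(c)
cv2.imwrite("pics/w2.png",im);cv2.imwrite("pics/w2t.png",capture("top"))
for p in ([495.3,25,100],[450.8,24.8,153],):print(proj("wrist",p,T))
E
```

```text
time_s: 10.55
eef_pos: [484.4, -133.5, 206.6]
ee_rot: [0.0, 0.885, 0.466, 0.0]
force: [0.1, 0.3, 0.5]
grip_width: 0.525
grip_force: 0.0
time_s: 11.35
eef_pos: [479.3, -250.4, 285.1]
ee_rot: [-0.0, 0.885, 0.466, -0.0]
force: [-0.6, -0.1, -0.2]
grip_width: 0.526
grip_force: 0.0
[ 479.33045368 -250.39183043  285.10184787]
[210.05407468  86.78966652]
[111.90257688 -81.9180531 ]
[ 29.08870483 -82.17663056]
```

View pics/w2.png

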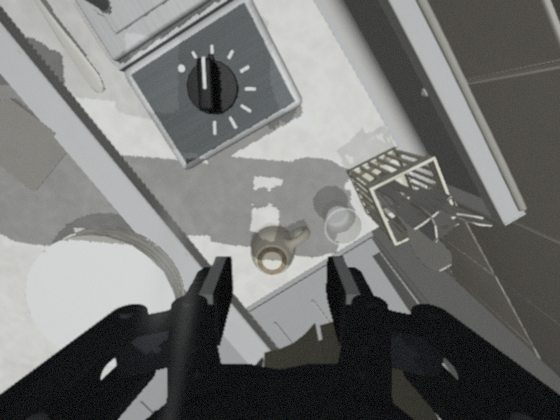

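The dial now points toward mark 2 at (211,49), with the white line running (205,60)–(207,85). The off dot is at (181,69) and mark 1 at (194,54). The mug and glass haven't moved. I'll check the angle numerically.

```bash
python3 - <<'E'
from h import *
T=toolT(sense());im=cv2.imread("pics/w2.png",0)
x0,y0=175,35;roi=im[y0:130,x0:265]
n,l,st,c=cv2.connectedComponentsWithStats((roi>125).astype(np.uint8))
for i in range(1,n):
    if 4<st[i,4]<250:
        y,x=np.where(l==i); v=np.linalg.svd(np.c_[x,y]-c[i])[2][0]
        p=c[i]+[x0,y0]; a=onz("wrist",p-8*v,138.5,T);b=onz("wrist",p+8*v,138.5,T);d=b-a
        P=onz("wrist",p,101.5,T);e=P[:2]-[483.8,-132.6]
        print(p.round(1),st[i,4],P.round(1),np.degrees(np.arctan2(e[1],e[0])).round(1),"line dir",np.degrees(np.arctan2(d[1],d[0])).round(1),onz("wrist",p,138.5,T).round(1))
E
python3 goto.py 451 24.8 260 -5
```

```text
[181.   38.8] 103 [485.1 -81.4 101.5] 88.5 line dir -9.8 [489.1 -93.7 138.5]
[263.1  37.6] 19 [ 547.5 -123.3  101.5] 8.3 line dir -108.6 [ 544.4 -130.8  138.5]
[211.5  48.6] 37 [ 503.1 -103.8  101.5] 56.1 line dir -125.8 [ 505.  -113.5  138.5]
[230.   54.2] 44 [ 514.3 -117.3  101.5] 26.6 line dir -156.6 [ 515.  -125.5  138.5]
[193.7  54.3] 32 [486.6 -98.3 101.5] 85.4 line dir -100.0 [ 490.3 -108.6  138.5]
[203.5  71.8] 134 [ 484.7 -115.3  101.5] 87.0 line dir -124.6 [ 488.7 -123.7  138.5]
[180.9  68. ] 59 [ 469.4 -100.6  101.5] 114.3 line dir -101.8 [ 475.1 -110.7  138.5]
[244.1  68.7] 53 [ 517.8 -134.7  101.5] -3.5 line dir 174.6 [ 518.  -140.9  138.5]
[249.8  88.3] 52 [ 512.  -151.7  101.5] -34.0 line dir -35.9 [ 512.9 -156.   138.5]
[245.5 108. ] 54 [ 498.2 -163.8  101.5] -65.3 line dir -66.6 [ 500.6 -166.7  138.5]
[232.5 122.1] 62 [ 479.9 -167.3  101.5] -96.3 line dir -94.1 [ 484.5 -169.8  138.5]
[214.2 124.7] 41 [ 463.8 -159.1  101.5] -127.1 line dir -123.4 [ 470.1 -162.6  138.5]
[257.2 124.9] 82 [ 498.3 -183.1  101.5] -74.0 line dir 173.4 [ 500.7 -183.8  138.5]
[262.6 128.4] 9 [ 500.7 -188.8  101.5] -73.3 line dir 162.5 [ 502.8 -188.9  138.5]
now [ 479.4 -250.4  285.2] yaw_y -34.41 t 11.45 shift [ 8.44 -7.16  1.01] turn [-0.   -0.   -3.68] q [-0.7   0.32  1.35  0.    1.47 -0.1 ] F [-0.  -0.5 -0.6] w 0.5275404506463731 0.0
```

```bash
python3 -m crank '[[[0.85,-0.72,0,0,0,0,45],[0.85,-0.72,0,0,0,0,45],[0.85,-0.72,0,0,0,0,45],[0.85,-0.72,0,0,0,0,45],[0.85,-0.72,0,0,0,0,45],[0.85,-0.72,0,0,0,0,45],[0.85,-0.72,0,0,0,0,45],[0.85,-0.72,0,0,0,0,45]]]' >/dev/null
python3 -m crank '[[[0,0,0,0,0,-0.9,45],[0,0,0,0,0,-0.9,45],[0,0,0,0,0,-0.9,45],[0,0,0,0,0,-0.98,45],[0,0,0,0,0,0,45],[0,0,0,0,0,0,45],[0,0,0,0,0,0,45],[0,0,0,0,0,0,45]]]' 
python3 goto.py 452.3 25.2 230 -5
python3 - <<'E'
from h import *
s=sense();im=capture("wrist");T=toolT(s)
cv2.imwrite("pics/w3.png",im)
u=np.array([.087,.996,0])
print([proj("wrist",np.array([452.3,25.2,158])+k*u,T).round(1) for k in(-48,0,48)])
E
```

```text
time_s: 13.05
eef_pos: [456.8, -29.5, 285.1]
ee_rot: [0.0, 0.738, 0.675, -0.0]
force: [-0.0, -0.1, 0.5]
grip_width: 0.525
grip_force: 0.0
now [456.8 -29.5 285.1] yaw_y -5.12 t 13.05 shift [ 2.16 -0.38  2.2 ] turn [-0.    0.   -0.01] q [-0.32  0.13  1.59 -0.    1.42 -0.23] F [-0.  -0.1  0.5] w 0.5250327777174919 0.0
[array([268.7, 198.9]), array([268.1, 142.1]), array([267.3,  79.4])]
```

View pics/w3.png

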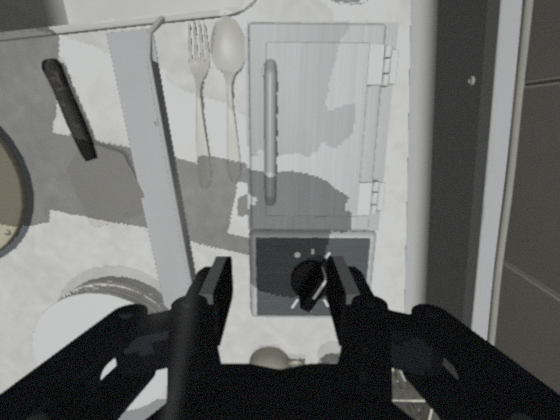

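The bar is seen along column 270, rows 62–200, against a predicted column 268. That puts it about 1.5 mm farther in x. The spoon and fork haven't moved.

```bash
python3 -m crank '[[[0.5,-0.05,0.5,0,0,0,45],[0.5,-0.05,0.5,0,0,0,45],[0.5,-0.05,0.5,0,0,0,45],[0.5,-0.05,0.5,0,0,0,45],[0.2,0,0.6,0,0,0,45],[0,0,0.6,0,0,0,45],[0,0,0.6,0,0,0,45],[0,0,0,0,0,0,45]]]' >/dev/null
python3 goto.py 453.5 26 134 -5
```

```text
now [455.9  25.8 188.6] yaw_y -5.07 t 13.9 shift [-0.   -0.09  2.18] turn [-0.02 -0.   -0.01] q [-0.2   0.21  1.76 -0.    1.18 -0.11] F [-0.5  1.3  1. ] w 0.5272857513511745 0.0
```

```bash
python3 -m crank '[[[0,-0.09,0.45,0,0,0,45],[0,0,0.45,0,0,0,45],[0,0,0.45,0,0,0,45],[0,0,0.45,0,0,0,45],[0,0,0.38,0,0,0,45],[0,0,0,0,0,0,45],[0,0,0,0,0,0,45],[0,0,0,0,0,0,4]]]' 60
python3 -m crank '[[[0,0,0,0,0,0,4],[0,0,0,0,0,0,4],[0,0,0,0,0,0,4],[0,0,0,0,0,0,4],[0,0,0,0,0,0,4],[0,0,0,0,0,0,4],[0,0,0,0,0,0,4],[0,0,0,0,0,0,4]]]'
python3 goto.py 453.5 26 134 -5
```

```text
time_s: 14.7
eef_pos: [454.7, 25.8, 136.0]
ee_rot: [0.0, 0.737, 0.675, 0.0]
force: [0.4, 0.5, -0.7]
grip_width: 0.371
grip_force: 0.0
time_s: 15.5
eef_pos: [454.0, 25.9, 136.0]
ee_rot: [-0.0, 0.737, 0.675, -0.0]
force: [-5.0, -0.2, 5.6]
grip_width: 0.092
grip_force: 58.6
now [454.   25.9 136. ] yaw_y -5.03 t 15.5 shift [ 0.   -0.02  0.08] turn [-0.01  0.   -0.  ] q [-0.2   0.27  1.83 -0.    1.05 -0.11] F [-5.  -0.2  5.6] w 0.09161166063485134 58.5850328207016
```

```bash
python3 -m crank '[[[0,0.14,-0.27,0,0,0,4],[0,0.14,-0.27,0,0,0,4],[0,0.17,-0.25,0,0,0,4],[0,0.17,-0.25,0,0,0,4],[0,0.21,-0.22,0,0,0,4],[0,0.21,-0.22,0,0,0,4],[0,0.23,-0.19,0,0,0,4],[0,0.23,-0.19,0,0,0,4]]]' 60
python3 goto.py 491.3 22.7 182.2 -5
```

```text
time_s: 16.3
eef_pos: [490.0, 22.4, 183.1]
ee_rot: [-0.002, 0.737, 0.676, -0.002]
force: [-14.8, -3.2, 8.5]
grip_width: 0.092
grip_force: 58.5
now [490.   22.4 183.1] yaw_y -5.0 t 16.3 shift [0.01 0.05 0.04] turn [-0.04  0.01 -0.  ] q [-0.19  0.29  1.67 -0.    1.2  -0.1 ] F [-14.8  -3.2   8.5] w 0.0922889542353968 58.53506684303284
```

```bash
python3 -m crank '[[[0,0.26,-0.16,0,0,0,4],[0,0.26,-0.16,0,0,0,4],[0,0.27,-0.13,0,0,0,4],[0,0.27,-0.13,0,0,0,4],[0,0.29,-0.09,0,0,0,4],[0,0.29,-0.09,0,0,0,4],[0,0.3,-0.05,0,0,0,4],[0,0.3,-0.05,0,0,0,4]]]' 60
python3 goto.py 546.3 17.7 203.4 -5
python3 - <<'E'
from h import *
s=sense();cv2.imwrite("pics/s4.png",capture("scene")[100:340,180:400].repeat(2,0).repeat(2,1));cv2.imwrite("pics/t4.png",capture("top"))
E
```

```text
time_s: 17.1
eef_pos: [548.0, 17.2, 205.3]
ee_rot: [0.001, 0.738, 0.675, -0.0]
force: [-6.9, -2.3, 5.0]
grip_width: 0.092
grip_force: 62.4
now [548.   17.2 205.3] yaw_y -5.05 t 17.1 shift [ 0.01 -0.07  0.08] turn [ 0.01  0.01 -0.01] q [-0.18  0.38  1.47 -0.    1.29 -0.09] F [-6.9 -2.3  5. ] w 0.09175656541823392 62.36672401428223
```

View pics/s4.png

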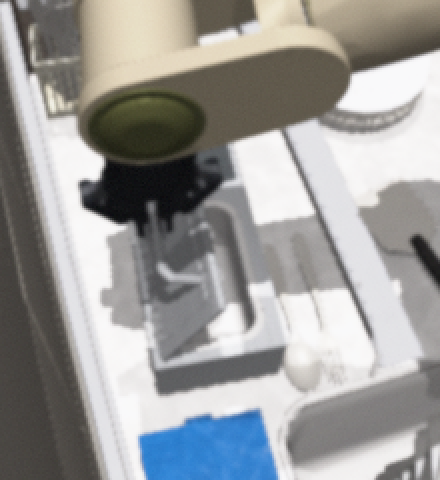

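The scene view shows the lid standing open with the well exposed, and the bar in the gripper at about (150,215). The spoon, fork and tub haven't moved. The travel gives a lid angle of about 60.7°. I'll let it settle, then hand in.

```bash
python3 -m crank '[[[0,0,0,0,0,0,4],[0,0,0,0,0,0,4],[0,0,0,0,0,0,4],[0,0,0,0,0,0,4],[0,0,0,0,0,0,4],[0,0,0,0,0,0,4],[0,0,0,0,0,0,4],[0,0,0,0,0,0,4]]]' 60
python3 - <<'E'
from h import *
s=sense();p=s["eef_pos"];d=p-np.array([454,25.9,136]);x=105-(d[0]*.996-d[1]*.087);z=47+d[2]
th=np.degrees(np.arctan2(z,x))-24.1;print("lid",th,np.hypot(x,z),s["grip_force"])
if 56<th<64 and s["grip_force"]>20: print(finish_job())
E
```

```text
time_s: 18.0
eef_pos: [547.9, 17.2, 205.3]
ee_rot: [0.001, 0.738, 0.675, 0.0]
force: [-6.2, -2.5, 6.7]
grip_width: 0.088
grip_force: 62.7
lid 60.61470198757505 116.78158289733793 62.660306096076965
the job is handed in; nothing more can be done
None
```

I handed in the job at 18 s: the dial is at mark 2 (pointer within about 1° by camera), and the gripper is holding the lid open at about 60.6°, worked out from how far the gripper moved; no verdict came back.

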